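# Clamp a circuit board in a ratchet board holder

### The arm

A 6-joint arm with a two-finger parallel gripper is mounted at the origin on the work surface. World frame = base frame: x ahead of the robot, y to its left, z up, the work surface at z = 0. Lengths are in m, angles in degrees, forces in N, time in s.
With the tool pointing down it reaches from about 0.4 to 0.825 m from the base axis. Payload 7 kg.
Tool frame: the origin (TCP) lies midway between the tips of the shut fingers; the grasp point (between the pads) lies 19 mm behind it (ctrl.grasp_offset is the distance from the TCP to the grasp point, in m); z points along the fingers, x is the direction in which the jaws open and shut, and the axes are right-handed (so a half turn about z gives the same grasp; the last joint's range is limited). The gripper opens to 88 mm and grips with 3 to 60 N. Pads are 19 mm wide; open, the fingers measure 130 mm over their backs; the gripper's body (78 mm by 193 mm) begins 47 mm behind the grasp point.
Start: joints at [-55.514, 20.546, 0.682, 0, -70.136, -16.507], TCP at [0.208, -0.642, 0.227] pointing down, gripper open.
Joint ranges: [-176.03, 176.03], [-82.01, 121.73], [-58.28, 71.71], [-173.87, 95.51], [-174.79, -0.11], [-173.66, 173.66]. Speed limits (degrees/s): [136.94, 136.94, 172.46, 180, 180, 180].

### API

Orientations are given as [roll, pitch, yaw] about the fixed x, y, z axes, in that order (R = Rz(yaw) Ry(pitch) Rx(roll)).
In Python, from plant import sensors, snapshot, order, ctrl gives the robot as it stands.
- The arm moves only by the tool send_rows, never from a script. Its argument "commands" is a list of rows, each a list of 3 entries, a list of its own where there are three numbers: the closure, from 0 (fully open) to 1 (shut), then the shift along the world's x, y, z in units of 0.25 m (1.0 is 0.25 m), then the turn, a rotation vector about the world's x, y, z in units of 360 degrees (1.0 is 360 degrees). In form: [[hand, [x, y, z], [ax, ay, az]], ...]. A call has 1 to 12 rows; each row shifts and turns the pose as measured when the row begins; what a row does not reach is not made up. A row lasts 1/10 s, in which the tool goes at most 50 mm and 8.59 degrees, less where a joint would pass 70% of its speed; a pose out of reach is approached as far as the arm can. A call with a number of a shift or a turn outside -1 to 1 is refused whole. A call with a gripper value outside its range is refused whole. The fingers move at their own pace and stop on an object; the grip force is fixed at half the most. Time passes only in rows, so rows that do not move let the fingers close. It gives the time, the measured TCP pose, the force and the opening at its end, in the units of the state.
- sensors.get_obs(): the state, without advancing time (a new reading comes with each control period).
- snapshot(name): name is "scene" or "side" or "wrist"; returns a dict with "color" (400x640x3 uint8, blue, green, red), "z_map" (400x640 float32, m along the optical axis (not along the pixel's ray), 0 where there is no reading), "mtx" (3x3 intrinsics, pixels), "k1" (the pictures are not rectified: a ray, as slopes to the right and down, at radius r is drawn at 1 + k1 r^2 times it, then the intrinsics apply), "xyz" and "attitude" of the camera in the world. Camera axes: x right, y down, z forward; pixel columns grow to the right and rows downward; lengths in m; the calibration is good to about 2 mm. A picture is of the moment at which its call begins.
- order.close_job(): hands the job in, once; it reports no verdict.
The state is a dict: "clock": time; "joint_pos": joint angles; "qvel": joint speeds; "tau": joint torques, N m; "tool_pos": TCP position; "orientation": TCP orientation; "force": force on the tool from outside, world axes, zero at the start; "moment": the same for the moment, N m; "opening": finger opening in m.
Only numpy, scipy, OpenCV 4.12 (cv2) and the standard library are available. Lean on these libraries where they do the work, as an engineer would, in place of code of your own. Each camera call takes 0.05 s, during which the arm holds its last target.

### The job

Lay the green circuit board with the finned heat sink flat in the board clamp, between its two jaws, then pump the clamp's upright lever handle in full strokes, one ratchet tooth each, until the spring jaw presses the board firmly against the far jaw with about 16 N. Stop there: the ratchet cannot be let back, so feel the handle after every stroke and do not crush the board; let go of the handle and leave the other things on the bench where they are.

Things in the scene. Friction and masses are not known exactly. Their poses are not given: they have to be found in the camera images.
- board: Loose green circuit board, 110 mm (its x) x 80 mm (its y) x 4 mm, 120 g, flat on the bench mat. In its middle a silver finned heat sink: 26 mm along x, 40 mm along y, top 24 mm above the board's underside; pick the board up by it, pinching along the board's x. All else on it is under 8 mm high. Origin: centre of the underside, z up.
- clamp: Board clamp fixed to the bench: aluminium base 150 mm (its x) x 305 mm (its y). Origin on the mat under the bed, z up; its y axis is the clamping direction. Far jaw (steel, 90 mm wide in x) on the +y side, face at y = +42 to +52 mm: set by hand, its setting is not measured. Spring jaw, same size, on the -y side. Both jaws reach 25 to 41 mm above the origin. Lever and rack: y = -100 to -205 mm.
- bed (a point): Point on the clamp's flat grey bed (86 x 112 mm), at the clamp's x = 0, y = -5 mm, z = 24 mm; axes as the clamp's. Lay the board's origin here, its 80 mm side along the clamp's y (either way round), with 7 mm or more free to each jaw; it overhangs the bed by 12 mm at each x end.
- jaw_face (a point): Where the spring jaw's face stands while nothing presses on it: clamp y = -52 mm at the start, 33 mm above the clamp's origin. Moves with the carriage.
- carriage: Carriage with the toothed steel rack; carries the spring jaw. Its frame coincides with the clamp's at the start and moves to the clamp's +y, 6 mm per tooth, at most 45 mm; a second pawl stops it going back. The jaw is sprung on it at 2.5 N per mm of give (14 mm at most): each whole tooth after the board touches both jaws adds about 14 N. First touch comes after 14 to 24 mm of travel. Move it only with the lever.
- lever (a joint): Pump lever angle, rad: 0 at its back stop, 0.30 at its forward stop (both hard), growing as the handle goes to the clamp's +y. Forward from the back stop there is about 0.06 of free play, then the rack is pushed; at 0.22 to 0.26 (more under load) the holding pawl drops behind the next tooth. One tooth per full stroke. Return right to the back stop for the next; almost no force. Left alone it stays put.
- handle (a point): On the axis of the lever's upright plain metal handle, a round post 16 mm in diameter, 37 to 110 mm above the clamp's origin; this point at 90 mm, 100 mm from the pivot. It spins freely on its pin. Pinch it from above. A full stroke is a 30 mm arc, nearly straight along the clamp's y. Pushing takes 0.45 N per N of jaw force plus up to 1.5 N; at its forward end the jaw force exceeds what stays by 112 N per rad of lever angle above 0.217.
- pivot (a point): The lever's vertical pivot axis at the clamp's x = +61 mm, y = -160 mm, 37 mm above its origin; from here the lever lies towards the clamp's -x, exactly so at mid stroke (0.15 rad).
- pot: Bystander: small lidded pot, 36 mm in diameter, 40 mm high. Origin: centre of the underside.
- dish: Bystander: steel screw dish, 60 mm in diameter, 18 mm high. Origin: centre of the underside.
- small_board: Bystander: small green daughter board, 55 x 35 mm, without a heat sink. Origin: centre of the underside.
Things that resemble listed ones, but are neither listed nor needed, are in the scene too. Of the things that look like the board, the largest one is meant.

How it is judged:
By the outcome, as a careful person would: the job done as asked, in the order asked, and still so for the second after the job is handed in, with the robot touching nothing.
It also fails if it takes over 59 s, if anything falls off the work surface, if the arm or the gripper's body presses on something with over 40 N, if the wrist force passes 120 N, or if a joint passes its speed limit or range.

## Working session

There is one attempt and no reset: what is moved stays moved. The work goes in short steps, Python scripts to look and compute and a tool call to move; the robot and the scene stay as the last step left them, time stands still between calls to the robot, and variables do not carry over. Pictures are saved under pics/ and viewed, and the job is handed in when it is done.

Besides the shell and the picture viewer there is one more tool, called as a command line: name --argument value ..., lists and objects as JSON in quotes. send_rows: Moves the arm, as the interface text tells. Its arguments: {"type":"object","properties":{"commands":{"type":"array","items":{"type":"array"}}},"required":["commands"]}

```bash
mkdir -p pics; ls; cat > h.py <<'E'
import numpy as np,cv2
from plant import sensors,snapshot,order,ctrl
from scipy.spatial.transform import Rotation as R
def rot(s):
    a=np.array(s["attitude"],float)
    if a.shape==(3,3): return a
    if a.size==4: return R.from_quat(a).as_matrix()
    return R.from_euler('xyz',a,degrees=True).as_matrix()
def ray(s,u,v):
    M=s["mtx"]; p=np.array([(u-M[0,2])/M[0,0],(v-M[1,2])/M[1,1]]); q=p.copy()
    for _ in range(20): q=p/(1+s["k1"]*(q@q))
    return rot(s)@np.array([q[0],q[1],1.])
def onz(s,u,v,z):
    d=ray(s,u,v);o=np.array(s["xyz"]);return o+d*(z-o[2])/d[2]
def dep(s,u,v):
    return np.array(s["xyz"])+ray(s,u,v)*s["z_map"][int(v),int(u)]
def proj(s,P):
    c=rot(s).T@(np.array(P)-s["xyz"]);q=c[:2]/c[2];q=q*(1+s["k1"]*(q@q));M=s["mtx"]
    return M[0,0]*q[0]+M[0,2],M[1,1]*q[1]+M[1,2]
def cloud(s):
    M=s["mtx"];h,w=s["z_map"].shape
    K=np.array(M,float);vv,uu=np.mgrid[0:h,0:w].astype(float)
    p=cv2.undistortPoints(np.stack([uu.ravel(),vv.ravel()],1)[:,None],K,np.array([s["k1"],0,0,0.]))[:,0]
    z=s["z_map"].ravel()
    P=np.c_[p*z[:,None],z]@rot(s).T+np.array(s["xyz"])
    P[z==0]=np.nan
    return P.reshape(h,w,3)
E
python3 - <<'E'
from h import *
import pickle
for n in("scene","side","wrist"):
    s=snapshot(n);cv2.imwrite(f"pics/{n}0.png",s["color"]);pickle.dump(s,open(n+"0.pkl","wb"))
    print(n,s["xyz"],s["attitude"],s["mtx"],s["k1"])
print(sensors.get_obs(),ctrl.grasp_offset)
E
```

```text
pics
scene [ 0.93863614 -0.33796461  0.69381876] [-138.30230173    0.7136363    47.08792845] [[362.11467021   0.         315.83699944]
 [  0.         362.11467021 204.23731775]
 [  0.           0.           1.        ]] -0.06587041749024168
side [0.38469141 0.69893901 0.63835206] [-129.20391751    0.2413074  -165.56882202] [[474.97832718   0.         320.62233294]
 [  0.         474.97832718 196.67076358]
 [  0.           0.           1.        ]] -0.04023514116266268
wrist [ 0.13028302 -0.6666916   0.38378487] [ 1.62590903e+02 -5.12628754e-02  1.07982672e+02] [[298.58753553   0.         318.7847615 ]
 [  0.         298.58753553 200.74879937]
 [  0.           0.           1.        ]] 0.002319464094712156
{'clock': 0.15, 'joint_pos': array([-5.55128054e+01,  2.05805430e+01,  6.48112750e-01, -1.29371927e-02,
       -7.01365305e+01, -1.65024859e+01]), 'qvel': array([-0.06822972, -0.08667621,  0.1072124 ,  0.10391374,  0.00522026,
        0.02678402]), 'tau': array([ 8.99676324e-04, -5.83277357e+01,  2.93290079e+01,  7.00121909e+00,
        8.79870640e-03, -1.03293341e-04]), 'tool_pos': array([ 0.20822679, -0.64171155,  0.22587716]), 'orientation': array([-1.79992072e+02, -6.95752628e-02,  1.07980301e+02]), 'force': array([ 0.07328846,  0.17862327, -0.23270871]), 'moment': array([ 0.03058734, -0.0155536 , -0.03374171]), 'opening': 0.0878384137071998} 0.0188
```

View pics/scene0.png

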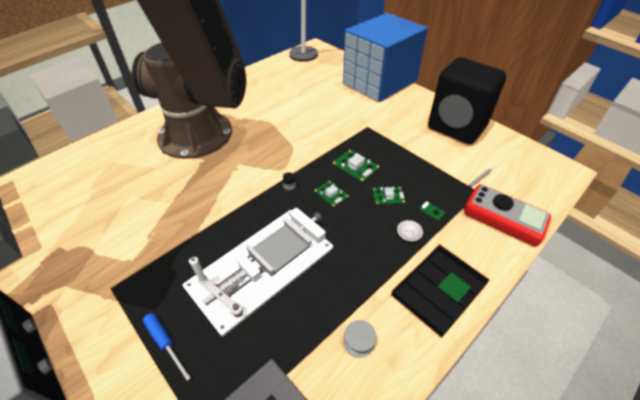

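View pics/side0.png

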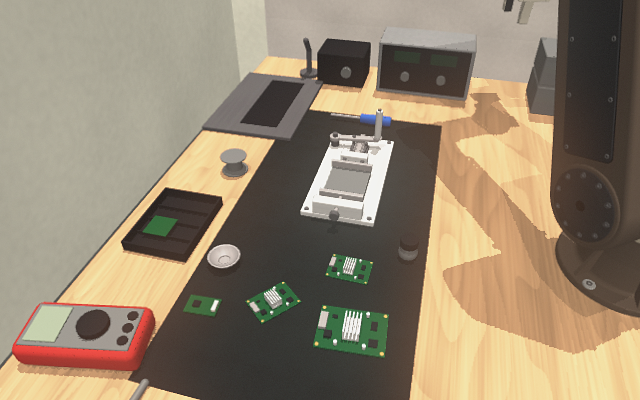

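View pics/wrist0.png

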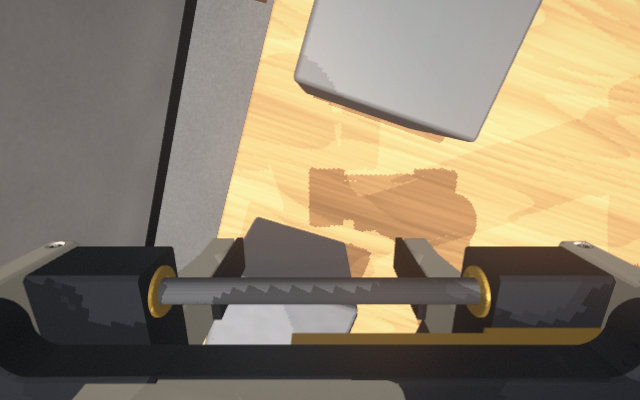

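Three boards carry heat sinks: side (352,331), (349,268) and (274,300), which are scene (356,164), (331,193) and (389,195). The one at side (352,331) looks largest. I'll measure all of them to check.

```bash
python3 - <<'E'
from h import *
import pickle
for n in("side","scene"):
    s=pickle.load(open(n+"0.pkl","rb"));im=s["color"];C=cloud(s)
    hsv=cv2.cvtColor(im,cv2.COLOR_BGR2HSV)
    g=cv2.inRange(hsv,(45,80,40),(85,255,255))
    g=cv2.morphologyEx(g,cv2.MORPH_CLOSE,np.ones((7,7)))
    for c in cv2.findContours(g,cv2.RETR_EXTERNAL,cv2.CHAIN_APPROX_NONE)[0]:
        if cv2.contourArea(c)<120: continue
        W=np.array([onz(s,u,v,.004)[:2] for u,v in c[:,0]],np.float32)
        r=cv2.minAreaRect(W*1000);m=c[:,0].mean(0)
        print(n,"green",m.round(),"rect mm",np.round(r[0],1),np.round(r[1],1),round(r[2],1),"z",np.nanmedian(C[c[:,0,1],c[:,0,0],2]).round(4))
    # white base
    w=cv2.inRange(hsv,(0,0,185),(180,40,255))
    if n=="side": roi=(300,130,100,100)
    else: roi=(175,200,165,140)
    m=np.zeros_like(w);x,y,a,b=roi;m[y:y+b,x:x+a]=255
    w&=m
    k=(w>0); zz=C[...,2][k]; print("z hist",np.histogram(zz[~np.isnan(zz)],np.arange(-.01,.13,.005)))
    cv2.imwrite(f"pics/{n}_clamp.png",cv2.resize(im[y-30:y+b+10,x-10:x+a+30],None,fx=4 if n=="side" else 3.5,fy=4 if n=="side" else 3.5,interpolation=cv2.INTER_CUBIC))
    # dish/pot not needed yet
s=pickle.load(open("side0.pkl","rb"));cv2.imwrite("pics/boards.png",cv2.resize(s["color"][240:370,170:410],None,fx=3.2,fy=3.2,interpolation=cv2.INTER_CUBIC))
E
```

```text
side green [349. 330.] rect mm [451.4 256.5] [110.6  82.4] 3.8 z 0.0054
side green [202. 305.] rect mm [700.6 269.9] [55.2 35.9] 3.8 z 0.0052
side green [272. 302.] rect mm [589.7 233.1] [76.6 57.9] 49.4 z 0.0041
side green [348. 269.] rect mm [481.7 130.2] [57.3 76.2] 87.9 z 0.0047
side green [160. 225.] rect mm [867.3 110.9] [51.5 52. ] 0.1 z 0.0144
z hist (array([   0,    0,    1,    4, 2031,  213,    9,   57,    9,  143,  711,
         62,    0,    0,    0,    0,    0,    0,    0,    0,    0,    0,
          0,    0,    0,    0,    0,    0]), array([-0.01 , -0.005,  0.   ,  0.005,  0.01 ,  0.015,  0.02 ,  0.025,
        0.03 ,  0.035,  0.04 ,  0.045,  0.05 ,  0.055,  0.06 ,  0.065,
        0.07 ,  0.075,  0.08 ,  0.085,  0.09 ,  0.095,  0.1  ,  0.105,
        0.11 ,  0.115,  0.12 ,  0.125,  0.13 ]))
scene green [454. 287.] rect mm [858.1 128.2] [57.  54.3] 88.9 z 0.0047
scene green [432. 211.] rect mm [700.2 271.7] [58.5 44. ] 2.9 z 0.002
scene green [388. 196.] rect mm [588.6 232.2] [79.7 62.9] 50.5 z 0.0033
scene green [331. 193.] rect mm [480.2 130.3] [62.1 82.9] 87.9 z 0.003
scene green [356. 166.] rect mm [449.  257.3] [118.1  89.5] 3.4 z 0.0045
z hist (array([   0,   11,  113,   74, 3596,  698,   94,  264,   50,  417,  746,
        140,    2,    1,    4,    1,    0,    0,    0,    0,    0,    0,
          0,    8,   23,    0,    0,    0]), array([-0.01 , -0.005,  0.   ,  0.005,  0.01 ,  0.015,  0.02 ,  0.025,
        0.03 ,  0.035,  0.04 ,  0.045,  0.05 ,  0.055,  0.06 ,  0.065,
        0.07 ,  0.075,  0.08 ,  0.085,  0.09 ,  0.095,  0.1  ,  0.105,
        0.11 ,  0.115,  0.12 ,  0.125,  0.13 ]))
```

View pics/side_clamp.png

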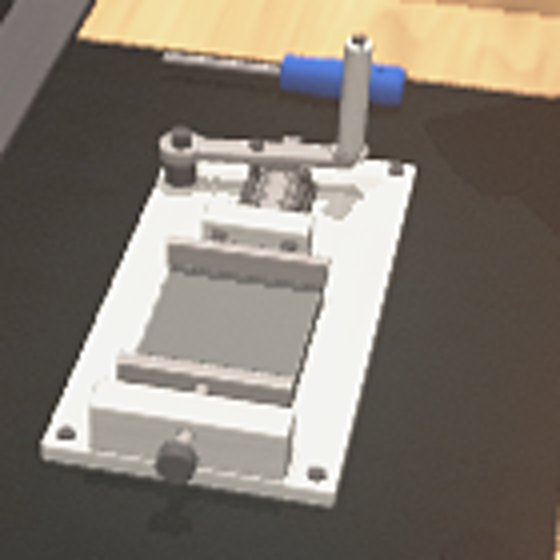

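View pics/scene_clamp.png

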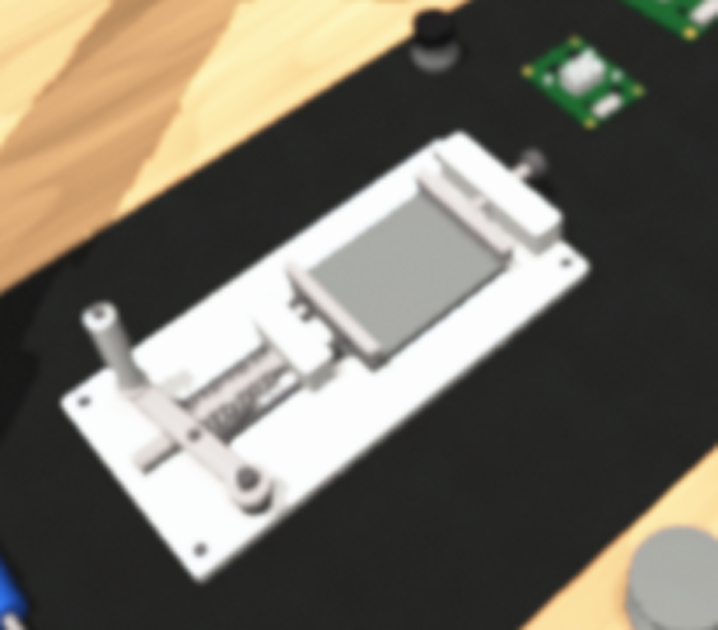

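View pics/boards.png

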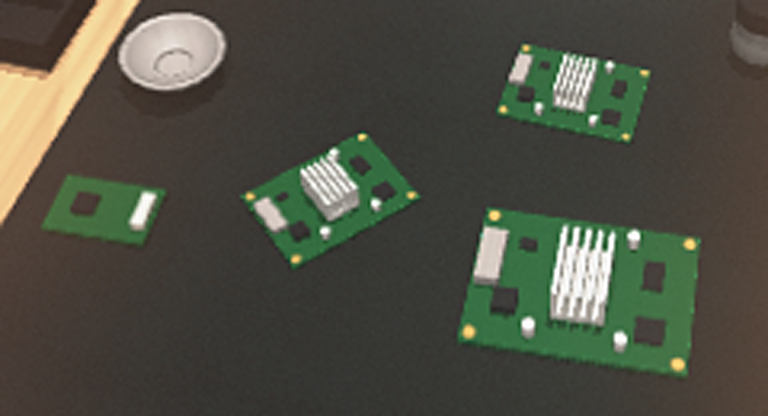

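The crop shows the three heat-sink boards. The largest measures 110.6 x 82.4 mm at side (349,330) and is the listed board; the other two are about 76 x 58 mm. Next I'll find the clamp pose, board axis, handle and heat sink.

```bash
python3 - <<'E'
from h import *
import pickle
for n in("side","scene"):
    s=pickle.load(open(n+"0.pkl","rb"));im=s["color"];C=cloud(s)
    hsv=cv2.cvtColor(im,cv2.COLOR_BGR2HSV)
    g=cv2.inRange(hsv,(45,80,40),(85,255,255))
    g=cv2.morphologyEx(g,cv2.MORPH_CLOSE,np.ones((7,7)))
    for c in cv2.findContours(g,cv2.RETR_EXTERNAL,cv2.CHAIN_APPROX_NONE)[0]:
        W=np.array([onz(s,u,v,.004)[:2] for u,v in c[:,0]],np.float32)*1000
        r=cv2.minAreaRect(W)
        if max(r[1])>100: print(n,"board box",cv2.boxPoints(r).round(1).tolist())
    x,y,a,b=(300,130,100,100) if n=="side" else (175,200,165,140)
    w=cv2.inRange(hsv,(0,0,150),(180,60,255)); 
    m=np.zeros_like(w);m[y:y+b,x:x+a]=255;w&=m
    Z=C[...,2]
    k=(w>0)&(Z>.008)&(Z<.018); zt=np.median(Z[k]);print("base top",zt)
    lab=cv2.connectedComponentsWithStats(k.astype(np.uint8)); i=1+np.argmax(lab[2][1:,4])
    k=lab[1]==i
    c=max(cv2.findContours(k.astype(np.uint8),cv2.RETR_EXTERNAL,cv2.CHAIN_APPROX_NONE)[0],key=cv2.contourArea)
    W=np.array([onz(s,u,v,zt)[:2] for u,v in c[:,0]],np.float32)*1000
    r=cv2.minAreaRect(W);print(n,"base",r,cv2.boxPoints(r).round(1).tolist())
    # heat sink top / bed / handle
    def near(P,R_):return np.hypot(C[...,0]-P[0],C[...,1]-P[1])<R_
    k=near((.4505,.257),.035)&(Z>.019)&(Z<.03)
    q=C[k];print("sink",k.sum(),np.median(q,0),cv2.minAreaRect((q[:,:2]*1000).astype(np.float32)))
    k=near((.47,-.15),.3)&(Z>.098)&(Z<.12)
    vv,uu=np.nonzero(k);print("handle top px",uu.mean(),vv.mean(),k.sum(),np.nanmedian(C[k],0))
E
```

```text
side board box [[393.5, 294.0], [398.8999938964844, 211.6999969482422], [509.29998779296875, 219.0], [503.8999938964844, 301.20001220703125]]
base top 0.013395348799599582
side base ((493.08251953125, -138.12966918945312), (68.6020736694336, 311.20953369140625), 0.11428624391555786) [[458.5, 17.399999618530273], [459.1000061035156, -293.79998779296875], [527.7000122070312, -293.70001220703125], [527.0999755859375, 17.5]]
sink 229 [0.45119968 0.25925874 0.02532038] ((451.1595764160156, 257.08233642578125), (26.133352279663086, 41.74100112915039), 3.7684226036071777)
handle top px 379.0892857142857 112.48214285714286 56 [ 0.49575559 -0.25496035  0.10764445]
scene board box [[387.3999938964844, 298.3999938964844], [392.70001220703125, 209.10000610351562], [510.6000061035156, 216.10000610351562], [505.20001220703125, 305.5]]
base top 0.013662074295017979
scene base ((535.884765625, -142.84744262695312), (151.4694061279297, 303.95440673828125), 0.025273684412240982) [[460.1000061035156, 9.100000381469727], [460.20001220703125, -294.8999938964844], [611.7000122070312, -294.79998779296875], [611.5999755859375, 9.199999809265137]]
sink 117 [0.45133153 0.25472426 0.02436175] ((450.46490478515625, 255.41952514648438), (28.237777709960938, 41.97502517700195), 2.891608238220215)
handle top px 193.94117647058823 261.47058823529414 68 [ 0.49938814 -0.25870126  0.1107867 ]
```

```bash
python3 - <<'E'
from h import *
import pickle
for n in("side","scene"):
    s=pickle.load(open(n+"0.pkl","rb"));im=s["color"];C=cloud(s);Z=C[...,2]
    box=(abs(C[...,0]-.535)<.08)&(C[...,1]>-.31)&(C[...,1]<.05)
    for lo,hi in((.021,.028),(.036,.040),(.040,.047)):
        k=box&(Z>lo)&(Z<hi)
        l=cv2.connectedComponentsWithStats(k.astype(np.uint8),connectivity=4)
        for i in range(1,l[0]):
            if l[2][i,4]<25: continue
            q=C[l[1]==i]; r=cv2.minAreaRect((q[:,:2]*1000).astype(np.float32))
            p=np.percentile(q,[3,50,97],axis=0)*1000
            print(n,lo,"px",l[3][i].round(),l[2][i,4],"x",p[:,0].round(1),"y",p[:,1].round(1),"z",p[1,2].round(1),"ang",round(r[2],1))
    # handle top from ray
    k=(np.hypot(C[...,0]-.497,C[...,1]+.256)<.03)&(Z>.06)&(Z<.12)
    for lo in np.arange(.06,.115,.01):
        kk=k&(Z>=lo)&(Z<lo+.01); print("handle z",lo.round(2),np.nanmedian(C[kk],0).round(4),kk.sum())
E
```

```text
side 0.021 px [358. 147.] 128 x [518.5 534.7 552. ] y [-250.7 -229.3 -207.8] z 25.9 ang 4.1
side 0.021 px [347. 180.] 935 x [492.9 532.9 574.1] y [-137.4  -98.1  -60. ] z 25.5 ang 0.3
side 0.021 px [321. 209.] 46 x [545.1 562.5 582.5] y [ 6.6  9.  11.2] z 25.1 ang 3.1
side 0.021 px [350. 214.] 66 x [485.4 505.6 527.5] y [ 6.8  8.8 10.6] z 24.1 ang 0.6
side 0.036 px [341. 136.] 82 x [554.7 578.8 605.6] y [-254.8 -243.4 -231.4] z 38.2 ang 3.5
side 0.036 px [364. 137.] 70 x [504.2 525.1 547. ] y [-262.8 -252.5 -245.1] z 38.1 ang 7.0
side 0.036 px [331. 194.] 25 x [539.7 554.8 570. ] y [-29.4 -27.6 -26. ] z 38.0 ang 2.9
side 0.036 px [345. 196.] 29 x [510.9 523.8 535.8] y [-29.2 -26.6 -21.2] z 37.9 ang 6.5
side 0.036 px [345. 208.] 56 x [485.7 517.  540.8] y [ 6.9  9.3 16.4] z 37.7 ang 4.1
side 0.04 px [377. 137.] 25 x [487.7 495.9 504.4] y [-257.8 -252.6 -248. ] z 42.4 ang 81.7
side 0.04 px [354. 154.] 163 x [505.9 534.6 561.5] y [-180.2 -168.3 -158.5] z 43.9 ang 89.8
side 0.04 px [351. 162.] 121 x [492.6 534.6 576.7] y [-144.9 -138.8 -134.4] z 42.0 ang 1.2
side 0.04 px [341. 193.] 173 
[... 1058 characters left out ...]
 [297. 230.] 149 x [491.4 535.7 576.3] y [-38.1 -32.8 -27.9] z 42.3 ang 0.7
scene 0.04 px [259. 257.] 123 x [492.9 534.  575.4] y [-144.2 -140.7 -137.1] z 42.4 ang 89.1
scene 0.04 px [248. 265.] 228 x [506.4 536.2 563.2] y [-179.3 -170.3 -160.7] z 44.7 ang 0.4
scene 0.04 px [203. 280.] 33 x [495.2 501.6 504.7] y [-267.5 -259.4 -249. ] z 41.7 ang 19.8
scene 0.04 px [235. 306.] 34 x [590.2 595.4 600.5] y [-249.8 -245.  -237.6] z 45.5 ang 9.8
handle z 0.06 [ 0.5018 -0.2589  0.0646] 22
handle z 0.07 [ 0.5014 -0.2593  0.0752] 23
handle z 0.08 [ 0.5011 -0.2594  0.0856] 24
handle z 0.09 [ 0.5015 -0.2599  0.0946] 22
handle z 0.1 [ 0.5017 -0.2592  0.106 ] 24
handle z 0.11 [ 0.4971 -0.2582  0.1124] 39
```

send_rows --commands '[[0,[0.107,0.143,0],[0,0,0.02]],[0,[0.107,0.143,0],[0,0,0.02]],[0,[0.107,0.143,0],[0,0,0.02]],[0,[0.107,0.143,0],[0,0,0.02]],[0,[0.107,0.143,0],[0,0,0.02]],[0,[0.107,0.143,0],[0,0,0.02]],[0,[0.107,0.143,0],[0,0,0.02]],[0,[0.107,0.143,0],[0,0,0.02]],[0,[0.107,0.143,0],[0,0,0.02]],[0,[0.107,0.143,0],[0,0,0.02]],[0,[0.107,0.143,0],[0,0,0.01]]]'

```text
clock: 1.25
tool_pos: [0.5056, -0.235, 0.222]
orientation: [-179.9, -0.3, -173.9]
force: [1.6, -0.4, 0.8]
opening: 0.0874
```

send_rows --commands '[[0,[0.025,0.18,0.004],[0,0,-0.0064]],[0,[0.025,0.18,0.004],[0,0,0]],[0,[0.025,0.18,0.004],[0,0,0]],[0,[0.025,0.18,0.004],[0,0,0]],[0,[0,0,0],[0,0,0]]]'

```text
clock: 1.75
tool_pos: [0.5333, -0.0435, 0.2247]
orientation: [-180.0, -0.4, -175.9]
force: [-0.4, 0.4, 0.3]
opening: 0.0877
```

```bash
python3 - <<'E'
from h import *
import pickle
s=snapshot("wrist");cv2.imwrite("pics/w1.png",s["color"]);pickle.dump(s,open("w1.pkl","wb"));print(s["xyz"],s["attitude"],sensors.get_obs()["tool_pos"])
E
```

```text
[ 0.53933988 -0.12393989  0.38279642] [ 162.70250979   -0.33693887 -175.84802164] [ 0.53280636 -0.04506801  0.22455529]
```

View pics/w1.png

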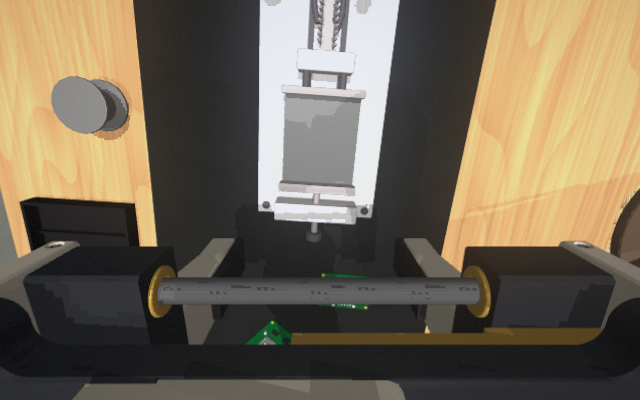

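```bash
python3 - <<'E'
from h import *
import pickle
s=pickle.load(open("w1.pkl","rb"));g=cv2.cvtColor(s["color"],cv2.COLOR_BGR2GRAY)
C=cloud(s)
for u in(295,310,340,350): print(u,"spring",g[82:104,u].tolist(),"far",g[176:206,u].tolist())
for u in (310,340):
  for v in(86,95,96,97,98,183,184,185,186,193): print(u,v,onz(s,u,v,.0424).round(4),C[v,u].round(4))
# bed left/right edges
print([ (r,g[r,275:292].tolist(),g[r,350:364].tolist()) for r in(120,150)])
cv2.imwrite("pics/w1z.png",cv2.resize(s["color"][60:240,250:400],None,fx=3.3,fy=3.3,interpolation=cv2.INTER_NEAREST))
E
```

```text
295 spring [237, 236, 236, 209, 219, 223, 224, 222, 220, 220, 220, 139, 112, 123, 124, 124, 161, 169, 169, 168, 170, 169] far [139, 139, 139, 137, 136, 113, 104, 98, 174, 190, 188, 184, 181, 178, 179, 176, 227, 237, 234, 233, 234, 184, 139, 133, 133, 134, 137, 134, 220, 236]
310 spring [118, 119, 113, 101, 129, 204, 223, 222, 221, 218, 217, 219, 147, 114, 121, 125, 124, 162, 168, 169, 169, 167] far [141, 139, 137, 138, 140, 136, 113, 103, 90, 177, 192, 207, 209, 206, 205, 206, 207, 231, 237, 236, 233, 231, 182, 139, 133, 133, 134, 136, 135, 220]
340 spring [97, 98, 99, 101, 100, 101, 103, 195, 220, 222, 221, 217, 217, 216, 167, 116, 120, 123, 121, 122, 160, 169] far [140, 138, 140, 141, 140, 151, 156, 136, 108, 102, 92, 189, 213, 209, 207, 205, 207, 210, 206, 231, 237, 236, 236, 235, 179, 134, 130, 132, 135, 135]
350 spring [229, 235, 236, 236, 236, 237, 236, 212, 216, 220, 220, 219, 217, 215, 205, 133, 104, 107, 108, 107, 144, 151] far [140, 141, 139, 139, 138, 139, 138, 140, 124, 105, 104, 119, 179, 188, 185, 183, 184, 186, 189, 183, 224, 234, 232, 232, 219, 155, 129, 132, 132, 118
[... 824 characters left out ...]
 0.0272]
340 98 [ 0.5152 -0.1357  0.0424] [ 0.5141 -0.1363  0.0264]
340 183 [ 0.5064 -0.0419  0.0424] [ 0.5049 -0.0381  0.0268]
340 184 [ 0.5063 -0.0407  0.0424] [ 0.5053 -0.0381  0.0319]
340 185 [ 0.5062 -0.0394  0.0424] [ 0.5056 -0.0379  0.0362]
340 186 [ 0.5061 -0.0382  0.0424] [ 0.506  -0.0379  0.0412]
340 193 [ 0.5053 -0.0297  0.0424] [ 0.5054 -0.0302  0.044 ]
[(120, [236, 236, 236, 235, 236, 236, 236, 236, 236, 187, 149, 146, 147, 161, 164, 166, 167], [149, 150, 149, 148, 148, 149, 148, 151, 161, 223, 236, 236, 235, 237]), (150, [237, 237, 236, 236, 236, 236, 236, 236, 187, 145, 141, 140, 141, 142, 142, 143, 143], [144, 143, 143, 143, 145, 157, 223, 236, 235, 236, 235, 236, 236, 236])]
```

View pics/w1z.png

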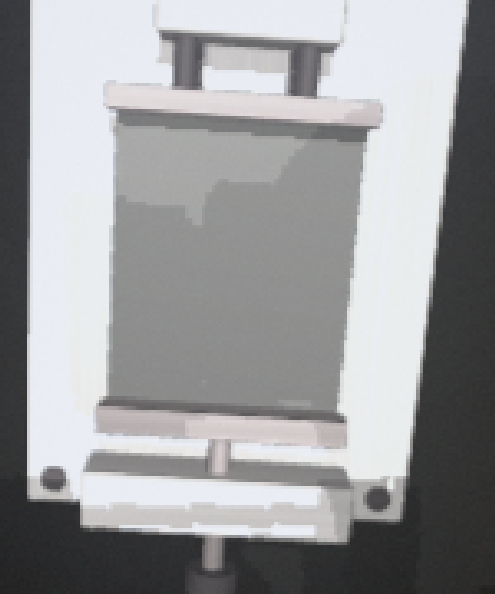

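send_rows --commands '[[0,[-0.04,0.15,-0.03],[0,0,0]],[0,[-0.04,0.15,-0.03],[0,0,0]],[0,[-0.04,0.15,-0.03],[0,0,0]],[0,[-0.04,0.15,-0.03],[0,0,0]],[0,[-0.04,0.15,-0.03],[0,0,0]],[0,[-0.04,0.15,-0.03],[0,0,0]],[0,[-0.04,0.15,-0.03],[0,0,0]],[0,[-0.04,0.15,-0.03],[0,0,0]],[0,[0,0,-0.1],[0,0,0]],[0,[0,0,-0.1],[0,0,0]],[0,[0,0,0],[0,0,0]]]'

```text
clock: 2.9
tool_pos: [0.4503, 0.2574, 0.1108]
orientation: [-179.9, -0.4, -176.4]
force: [0.5, -1.4, 0.3]
opening: 0.0877
```

```bash
python3 - <<'E'
from h import *
import pickle
s=snapshot("wrist");cv2.imwrite("pics/w2.png",s["color"]);pickle.dump(s,open("w2.pkl","wb"))
o=sensors.get_obs();print(s["xyz"],s["attitude"],o["tool_pos"],o["orientation"])
print("tcp px",proj(s,o["tool_pos"]),"target",proj(s,[.451,.257,.0254]))
E
```

```text
[0.45554964 0.1770928  0.26899181] [ 162.7858132    -0.33620062 -176.42595673] [0.45118814 0.25783029 0.11242485] [-179.9376473    -0.3134774  -176.42024333]
tcp px (np.float64(316.0328407352569), np.float64(253.93378930034885)) target (np.float64(316.6069358365927), np.float64(205.82996942705861))
```

View pics/w2.png

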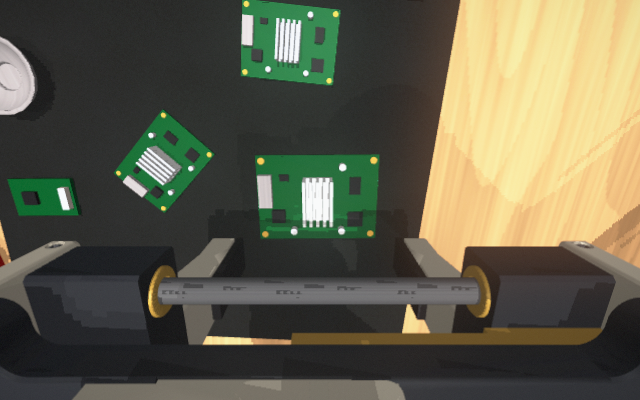

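The wrist view shows the largest board under the gripper: corners (258,158) to (377,237), heat sink at (318,203). I'll check its position and angle.

```bash
python3 - <<'E'
from h import *
import pickle
s=pickle.load(open("w2.pkl","rb"));im=s["color"]
hsv=cv2.cvtColor(im,cv2.COLOR_BGR2HSV)
g=cv2.inRange(hsv,(45,80,30),(85,255,255));g[:120]=0;g[:,:230]=0
g=cv2.morphologyEx(g,cv2.MORPH_CLOSE,np.ones((9,9)))
c=max(cv2.findContours(g,cv2.RETR_EXTERNAL,cv2.CHAIN_APPROX_NONE)[0],key=cv2.contourArea)
W=np.array([onz(s,u,v,.0054)[:2] for u,v in c[:,0]],np.float32)*1000
print(cv2.minAreaRect(W))
C=cloud(s);k=(C[...,2]>.02)&(C[...,2]<.03)&(np.hypot(C[...,0]-.451,C[...,1]-.257)<.035)
print(cv2.minAreaRect((C[k][:,:2]*1000).astype(np.float32)),np.median(C[k],0))
E
```

```text
((450.54583740234375, 255.80584716796875), (111.22351837158203, 80.68370056152344), 3.5254063606262207)
((450.7412109375, 255.61328125), (25.924482345581055, 40.395137786865234), 2.9142191410064697) [0.450651   0.25474303 0.02578047]
```

send_rows --commands '[[0,[-0.002,-0.006,-0.1],[0,0,0]],[0,[0,0,-0.1],[0,0,0]],[0,[0,0,-0.1],[0,0,0]],[0,[0,0,-0.05],[0,0,0]],[0,[0,0,0],[0,0,0]]]'

```text
clock: 3.45
tool_pos: [0.4566, 0.2558, 0.0299]
orientation: [179.7, 0.2, -176.6]
force: [0.7, -0.8, 0.8]
opening: 0.0878
```

send_rows --commands '[[0,[-0.022,0,-0.036],[0,0,0]],[0,[0,0,-0.03],[0,0,0]],[0,[0,0,0],[0,0,0]]]'

```text
clock: 3.75
tool_pos: [0.4529, 0.2565, 0.0156]
orientation: [179.5, 0.4, -176.7]
force: [-0.5, -0.3, 0.3]
opening: 0.0877
```

send_rows --commands '[[0,[-0.008,0,-0.012],[0,0,0]],[0,[0,0,0],[0,0,0]],[1,[0,0,0],[0,0,0]],[1,[0,0,0],[0,0,0]],[1,[0,0,0],[0,0,0]],[1,[0,0,0],[0,0,0]],[1,[0,0,0],[0,0,0]],[1,[0,0,0],[0,0,0]],[1,[0,0,0],[0,0,0]],[1,[0,0,0],[0,0,0]]]'

```text
clock: 4.75
tool_pos: [0.4516, 0.2575, 0.0141]
orientation: [179.4, 0.5, -176.7]
force: [0.4, 0.2, -0.6]
opening: 0.0294
```

send_rows --commands '[[1,[0,0,0],[0,0,0]],[1,[0,0,0],[0,0,0]],[1,[0,0,0],[0,0,0]]]'

```text
clock: 5.05
tool_pos: [0.4516, 0.2576, 0.0141]
orientation: [179.4, 0.5, -176.7]
force: [0.4, 0.6, 1.1]
opening: 0.0254
```

send_rows --commands '[[1,[0,0,0.04],[0,0,0]],[1,[0,0,0.08],[0,0,0]],[1,[0,0,0.1],[0,0,0]],[1,[0,0,0.1],[0,0,0]],[1,[0,0,0.08],[0,0,0]],[1,[0,0,0],[0,0,0]]]'

```text
clock: 5.65
tool_pos: [0.4504, 0.256, 0.1199]
orientation: [179.6, 0.4, -176.7]
force: [0.8, 0.4, -1.8]
opening: 0.0259
```

```bash
python3 - <<'E'
from h import *
import pickle
s=snapshot("side");cv2.imwrite("pics/s2.png",s["color"]);s=snapshot("wrist");cv2.imwrite("pics/w3.png",s["color"])
o=sensors.get_obs();print(o["tool_pos"],o["orientation"],o["force"],o["opening"])
E
```

```text
[0.44924749 0.25498804 0.11723054] [ 179.68455932    0.22616058 -176.71256866] [-0.29534736 -0.70498573 -0.93301695] 0.025678634084921406
```

View pics/s2.png

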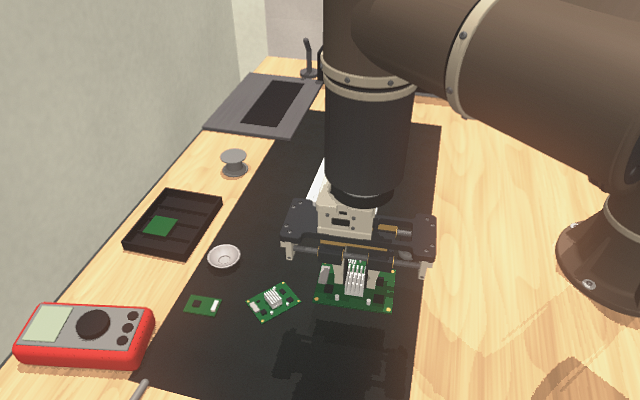

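View pics/w3.png

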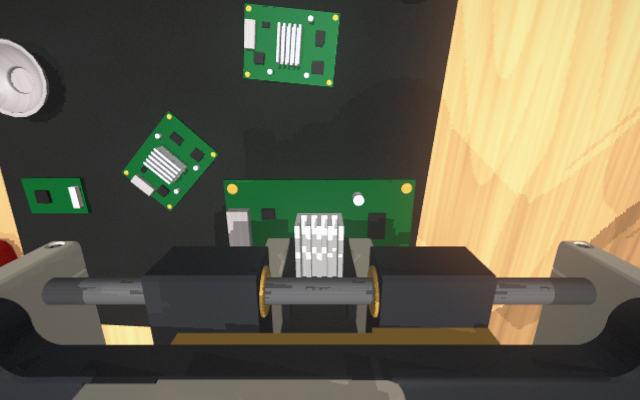

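The side view shows the board hanging level from the fingers at (355,285). In the wrist view its far edge is at row 180. I'll carry it to the clamp.

send_rows --commands '[[1,[0.015,-0.06,0],[0,0,-0.001]],[1,[0.031,-0.124,0],[0,0,-0.001]],[1,[0.031,-0.124,0],[0,0,-0.001]],[1,[0.031,-0.124,0],[0,0,-0.001]],[1,[0.031,-0.124,0],[0,0,-0.001]],[1,[0.031,-0.124,0],[0,0,-0.001]],[1,[0.031,-0.124,0],[0,0,-0.001]],[1,[0.031,-0.124,0],[0,0,-0.001]],[1,[0.031,-0.124,0],[0,0,-0.001]],[1,[0.031,-0.124,0],[0,0,0]],[1,[0.031,-0.1,0],[0,0,0]],[1,[0,0,0],[0,0,0]]]'

```text
clock: 6.95
tool_pos: [0.5214, -0.0864, 0.1042]
orientation: [-179.8, -1.1, 179.8]
force: [-0.2, 0.4, -0.2]
opening: 0.0261
```

```bash
python3 - <<'E'
from h import *
import pickle
s=snapshot("side");cv2.imwrite("pics/s3.png",s["color"]);pickle.dump(s,open("s3.pkl","wb"));s=snapshot("wrist");cv2.imwrite("pics/w4.png",s["color"]);pickle.dump(s,open("w4.pkl","wb"))
o=sensors.get_obs();print(o["tool_pos"],o["orientation"],o["force"],o["opening"])
E
```

```text
[ 0.52077175 -0.08451321  0.10429308] [-179.81596722   -1.14674236  179.84938665] [-0.29880333  0.63061645 -0.77502323] 0.025571337587748173
```

View pics/w4.png

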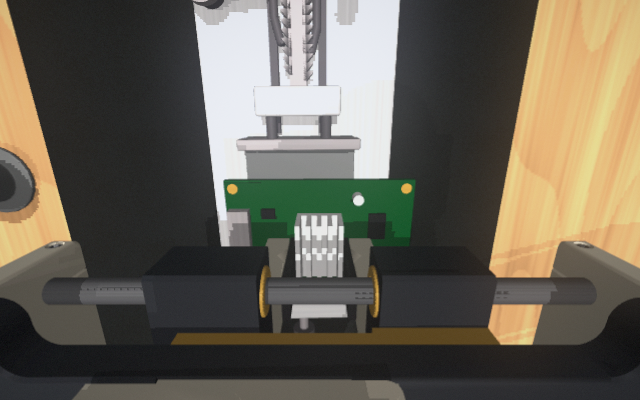

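```bash
python3 - <<'E'
from h import *
import pickle
s=pickle.load(open("w4.pkl","rb"));g=cv2.cvtColor(s["color"],cv2.COLOR_BGR2GRAY)
for u in(270,330): print(u,"jaw 130-156",g[130:156,u].tolist(),"board 174-186",g[174:186,u].tolist())
for u in(255,300,340): 
    print([ (v,onz(s,u,v,.0424)[:2].round(4).tolist()) for v in(146,148,150,152)])
for u in(230,310,410): print("edge",onz(s,u,179.5,.0956)[:2])
print("corners L/R", onz(s,224,185,.0956),onz(s,414,185,.0956))
print("jaw ends",onz(s,237,145,.0424),onz(s,360,145,.0424))
E
```

```text
270 jaw 130-156 [116, 116, 116, 116, 114, 113, 113, 114, 109, 140, 201, 216, 215, 216, 215, 211, 211, 212, 209, 185, 128, 103, 103, 132, 140, 141] board 174-186 [136, 137, 137, 137, 119, 75, 72, 78, 75, 75, 76, 76]
330 jaw 130-156 [90, 90, 89, 89, 89, 89, 86, 88, 101, 172, 195, 194, 193, 192, 190, 186, 186, 184, 181, 137, 106, 103, 103, 135, 145, 143] board 174-186 [141, 140, 140, 140, 106, 68, 75, 77, 75, 76, 75, 75]
[(146, [0.565, -0.14]), (148, [0.5651, -0.1386]), (150, [0.5652, -0.1371]), (152, [0.5653, -0.1357])]
[(146, [0.5323, -0.1398]), (148, [0.5323, -0.1384]), (150, [0.5324, -0.1369]), (152, [0.5324, -0.1355])]
[(146, [0.5031, -0.1397]), (148, [0.5031, -0.1382]), (150, [0.5031, -0.1368]), (152, [0.503, -0.1353])]
edge [ 0.57015031 -0.12748705]
edge [ 0.52469779 -0.12713565]
edge [ 0.4672043  -0.12668531]
corners L/R [ 0.57384887 -0.12429774  0.0956    ] [ 0.46459225 -0.12340632  0.0956    ]
jaw ends [ 0.57791329 -0.14080813  0.0424    ] [ 0.48848955 -0.14031765  0.0424    ]
```

send_rows --commands '[[1,[0.056,0,0],[0,-0.003,0]],[1,[0,0,-0.06],[0,0,0]],[1,[0,0,-0.06],[0,0,0]],[1,[0,0,-0.06],[0,0,0]],[1,[0,0,0],[0,0,0]],[1,[0,0,0],[0,0,0]]]'

```text
clock: 7.65
tool_pos: [0.5382, -0.0807, 0.0577]
orientation: [-179.8, 0.3, -179.8]
force: [0.8, -0.2, 0.6]
opening: 0.0254
```

send_rows --commands '[[1,[-0.014,-0.016,-0.02],[0,0,0]],[1,[0,0,-0.02],[0,0,0]],[1,[0,0,0],[0,0,0]],[1,[0,0,0],[0,0,0]]]'

```text
clock: 8.05
tool_pos: [0.5359, -0.0842, 0.0488]
orientation: [-179.8, 0.4, -179.7]
force: [0.6, -0.3, -1.3]
opening: 0.0257
```

```bash
python3 - <<'E'
from h import *
import pickle
s=snapshot("side");cv2.imwrite("pics/s4.png",cv2.resize(s["color"][120:240,270:420],None,fx=4,fy=4,interpolation=cv2.INTER_CUBIC));pickle.dump(s,open("s4.pkl","wb"));s=snapshot("wrist");cv2.imwrite("pics/w5.png",s["color"]);pickle.dump(s,open("w5.pkl","wb"))
o=sensors.get_obs();print(o["tool_pos"],o["orientation"],o["force"],o["opening"])
E
```

```text
[ 0.53594423 -0.08412867  0.04886291] [-179.83791328    0.45061115 -179.69488841] [ 0.16737706 -0.32399663 -0.37652433] 0.025770263891974645
```

View pics/s4.png

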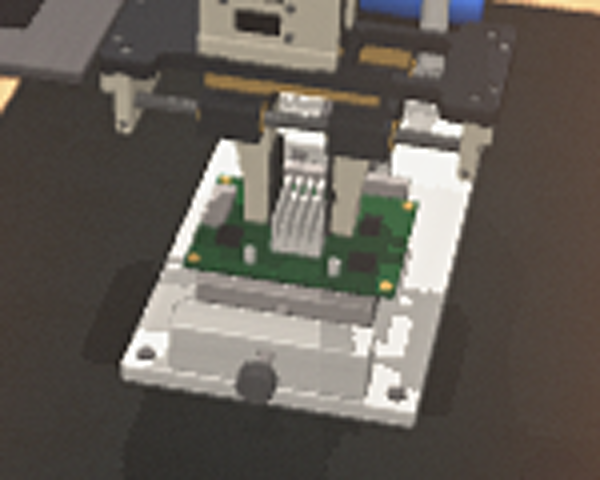

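View pics/w5.png

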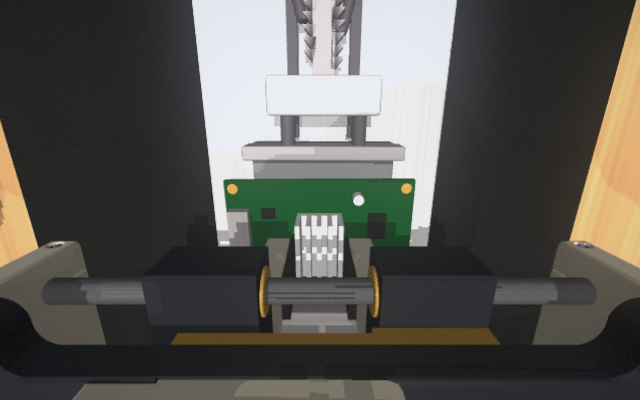

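```bash
python3 - <<'E'
from h import *
import pickle
s=pickle.load(open("w5.pkl","rb"));g=cv2.cvtColor(s["color"],cv2.COLOR_BGR2GRAY)
for u in(280,370): print(u,[(v,g[v,u]) for v in range(154,164)],onz(s,u,160,.0424)[:2],onz(s,u,178.5,.0402)[:2])
print("board x",onz(s,224,185,.0402)[0],onz(s,414.5,185,.0402)[0],"jaw x",onz(s,242.5,152,.0424)[0],onz(s,404.5,152,.0424)[0])
s=pickle.load(open("s4.pkl","rb"));C=cloud(s);
im=s["color"];g=cv2.inRange(cv2.cvtColor(im,cv2.COLOR_BGR2HSV),(45,80,30),(85,255,255))
for u in (325,340,355):
  v=np.nonzero(g[160:215,u])[0].max()+160; print("far edge",u,v,onz(s,u,v+.5,.0402)[:2])
E
```

```text
280 [(154, np.uint8(189)), (155, np.uint8(183)), (156, np.uint8(183)), (157, np.uint8(182)), (158, np.uint8(180)), (159, np.uint8(160)), (160, np.uint8(108)), (161, np.uint8(99)), (162, np.uint8(102)), (163, np.uint8(132))] [ 0.55704656 -0.13712629] [ 0.55770332 -0.12611815]
370 [(154, np.uint8(184)), (155, np.uint8(182)), (156, np.uint8(184)), (157, np.uint8(182)), (158, np.uint8(179)), (159, np.uint8(170)), (160, np.uint8(127)), (161, np.uint8(106)), (162, np.uint8(102)), (163, np.uint8(135))] [ 0.50720318 -0.13747321] [ 0.50624794 -0.1265067 ]
board x 0.5901980863835432 0.4805416698275724 jaw x 0.5775811672913227 0.4885727454131898
far edge 325 186 [ 0.56940363 -0.04467694]
far edge 340 189 [ 0.53748511 -0.04250887]Traceback (most recent call last):
  File "<stdin>", line 9, in <module>
    return umr_maximum(a, axis, None, out, keepdims, initial, where)
ValueError: zero-size array to reduction operation maximum which has no identity
```

send_rows --commands '[[1,[-0.008,-0.006,-0.02],[0,0,0]],[1,[0,0,-0.012],[0,0,0]],[1,[0,0,0],[0,0,0]]]'

```text
clock: 8.45
tool_pos: [0.534, -0.0858, 0.0406]
orientation: [-179.8, 0.5, -179.7]
force: [-0.1, -1.1, -1.3]
opening: 0.0256
```

send_rows --commands '[[1,[0,0,-0.01],[0,0,0]],[1,[0,0,0],[0,0,0]]]'

```text
clock: 8.65
tool_pos: [0.5342, -0.0859, 0.0382]
orientation: [-179.8, 0.5, -179.7]
force: [-1.3, 1.4, 1.5]
opening: 0.0259
```

send_rows --commands '[[1,[0,0,-0.006],[0,0,0]],[1,[0,0,0],[0,0,0]]]'

```text
clock: 8.85
tool_pos: [0.5344, -0.0859, 0.0385]
orientation: [-179.8, 0.5, -179.6]
force: [-0.4, -0.1, -0.5]
opening: 0.0258
```

send_rows --commands '[[1,[0,0,-0.008],[0,0,0]],[1,[0,0,-0.008],[0,0,0]]]'

```text
clock: 9.05
tool_pos: [0.5347, -0.086, 0.038]
orientation: [-179.8, 0.6, -179.5]
force: [-12.5, 4.8, 33.1]
opening: 0.0257
```

Contact with the bed, so I'll ease off and release.

send_rows --commands '[[1,[0,0,0.004],[0,0,0]],[1,[0,0,0],[0,0,0]]]'

```text
clock: 9.25
tool_pos: [0.5351, -0.0858, 0.0397]
orientation: [-179.8, 0.7, -179.5]
force: [-0.2, 0.3, -0.6]
opening: 0.0256
```

send_rows --commands '[[1,[0,0,-0.004],[0,0,0]],[1,[0,0,0],[0,0,0]],[0,[0,0,0],[0,0,0]],[0,[0,0,0],[0,0,0]],[0,[0,0,0],[0,0,0]],[0,[0,0,0],[0,0,0]],[0,[0,0,0],[0,0,0]],[0,[0,0,0],[0,0,0]],[0,[0,0,0],[0,0,0]]]'

```text
clock: 10.15
tool_pos: [0.5349, -0.0859, 0.0371]
orientation: [-179.8, 0.6, -179.5]
force: [0.2, 0.5, -0.5]
opening: 0.0761
```

send_rows --commands '[[0,[0,0,0.04],[0,0,0]],[0,[0,0,0.1],[0,0,0]],[0,[0,0,0.16],[0,0,0]],[0,[0,0,0.16],[0,0,0]],[0,[0,0,0.16],[0,0,0]],[0,[0,0.08,0.06],[0,0,0]],[0,[0,0,0],[0,0,0]]]'

```text
clock: 10.85
tool_pos: [0.5327, -0.0665, 0.218]
orientation: [-179.7, 0.6, -179.6]
force: [0.4, 0.2, 0.7]
opening: 0.0874
```

```bash
python3 - <<'E'
from h import *
import pickle
s=snapshot("wrist");cv2.imwrite("pics/w6.png",s["color"]);pickle.dump(s,open("w6.pkl","wb"))
s=snapshot("side");cv2.imwrite("pics/s6.png",cv2.resize(s["color"][100:240,270:420],None,fx=4,fy=4,interpolation=cv2.INTER_CUBIC))
s=snapshot("scene");cv2.imwrite("pics/c6.png",cv2.resize(s["color"][190:340,170:350],None,fx=4,fy=4,interpolation=cv2.INTER_CUBIC))
o=sensors.get_obs();print(o["tool_pos"],o["orientation"],o["force"],o["opening"])
E
```

```text
[ 0.53096277 -0.06769672  0.21426893] [-179.68674323    0.28054322 -179.62488911] [-0.54654049 -0.19319217 -0.95439515] 0.08748009654687362
```

View pics/w6.png

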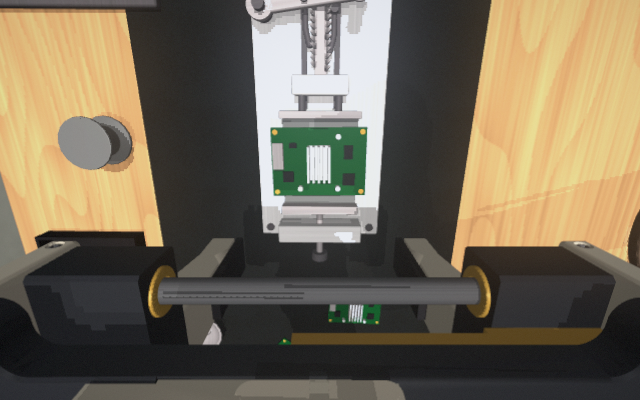

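View pics/s6.png

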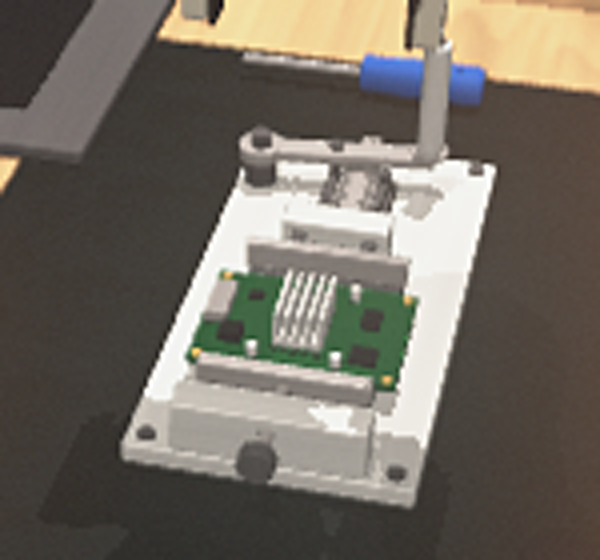

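```bash
python3 - <<'E'
from h import *
import pickle
s=pickle.load(open("w6.pkl","rb"));g=cv2.cvtColor(s["color"],cv2.COLOR_BGR2GRAY)
m=cv2.inRange(cv2.cvtColor(s["color"],cv2.COLOR_BGR2HSV),(45,80,30),(85,255,255));m[:100]=0;m[220:]=0;m[:,:240]=0;m[:,400:]=0
m=cv2.morphologyEx(m,cv2.MORPH_CLOSE,np.ones((9,9)))
c=max(cv2.findContours(m,cv2.RETR_EXTERNAL,cv2.CHAIN_APPROX_NONE)[0],key=cv2.contourArea)
W=np.array([onz(s,u,v,.0294)[:2] for u,v in c[:,0]],np.float32)*1000
r=cv2.minAreaRect(W);print(r,cv2.boxPoints(r).round(1).tolist())
for u in(295,345): print(u,list(zip(range(114,124),g[114:124,u].tolist())),list(zip(range(198,210),g[198:210,u].tolist())))
for v in(118,119,120): print(v,onz(s,320,v,.0424)[1])
for v in(203,205,207): print(v,onz(s,320,v,.0424)[1])
# heat sink
E
```

```text
((534.6024780273438, -87.74259948730469), (108.82344055175781, 78.64542388916016), 0.7568919658660889) [[479.70001220703125, -49.099998474121094], [480.70001220703125, -127.80000305175781], [589.5, -126.30000305175781], [588.5, -47.70000076293945]]
295 [(114, 221), (115, 218), (116, 217), (117, 215), (118, 143), (119, 119), (120, 122), (121, 123), (122, 142), (123, 146)] [(198, 154), (199, 154), (200, 154), (201, 138), (202, 123), (203, 105), (204, 100), (205, 102), (206, 173), (207, 207), (208, 212), (209, 207)]
345 [(114, 197), (115, 194), (116, 190), (117, 192), (118, 138), (119, 109), (120, 105), (121, 105), (122, 139), (123, 148)] [(198, 153), (199, 154), (200, 152), (201, 153), (202, 134), (203, 106), (204, 101), (205, 104), (206, 120), (207, 198), (208, 209), (209, 206)]
118 -0.13738355219317808
119 -0.13634334391512132
120 -0.13530114825243555
203 -0.0412788251914135
205 -0.03881397816874202
207 -0.036338931410172096
```

The board lies flat and centred, about 10 mm from each jaw, with its centre at y = -87.7 mm. Next is the handle: I'll turn the tool so the jaws close along y.

send_rows --commands '[[0,[-0.0125,-0.069,0],[0,0,-0.0228]],[0,[-0.0125,-0.069,0],[0,0,-0.0228]],[0,[-0.0125,-0.069,0],[0,0,-0.0228]],[0,[-0.0125,-0.069,0],[0,0,-0.0228]],[0,[-0.0125,-0.069,0],[0,0,-0.0228]],[0,[-0.0125,-0.069,0],[0,0,-0.0228]],[0,[-0.0125,-0.069,0],[0,0,-0.0228]],[0,[-0.0125,-0.069,0],[0,0,-0.0228]],[0,[-0.0125,-0.069,0],[0,0,-0.0228]],[0,[-0.0125,-0.069,0],[0,0,-0.0228]],[0,[-0.0125,-0.069,0],[0,0,-0.0228]],[0,[0,0,0],[0,0,0]]]'

```text
clock: 12.2
tool_pos: [0.4826, -0.2682, 0.1948]
orientation: [-178.1, -0.9, 86.1]
force: [-0.2, -0.2, -0.5]
opening: 0.0878
```

```bash
python3 - <<'E'
from h import *
import pickle
s=snapshot("wrist");cv2.imwrite("pics/w7.png",s["color"]);pickle.dump(s,open("w7.pkl","wb"))
o=sensors.get_obs();print(o["tool_pos"],o["orientation"],o["force"],o["opening"],o["joint_pos"])
for z in(.1,.112): print(proj(s,[.496,-.258,z]))
C=cloud(s);k=(np.hypot(C[...,0]-.497,C[...,1]+.257)<.03)&(C[...,2]>.1)&(C[...,2]<.12)
vv,uu=np.nonzero(k);print(k.sum(),uu.mean() if k.any() else 0,vv.mean() if k.any() else 0,np.nanmedian(C[k],0),np.nanmin(C[k],0),np.nanmax(C[k],0))
E
```

```text
[ 0.48262551 -0.26741177  0.19464919] [-178.08771347   -0.90909638   86.38261558] [ 0.09127381  0.01572387 -0.96038227] 0.08779501370289726 [ -9.17488289  11.67671877 -15.69588231  -0.79596016 -64.6210307
 -84.07366032]
(np.float64(329.26356462510233), np.float64(220.2765146098765))
(np.float64(329.94582658626433), np.float64(224.85781506551135))
302 328.4668874172185 221.75165562913907 [ 0.4929536  -0.25909186  0.11176932] [ 0.48724786 -0.26661415  0.10013471] [ 0.50304857 -0.25114397  0.11657289]
```

View pics/w7.png

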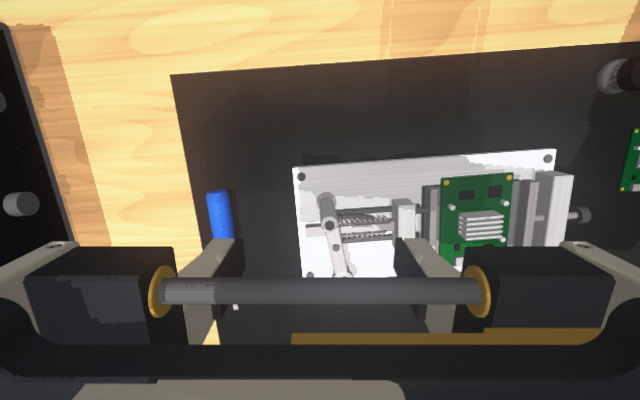

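send_rows --commands '[[0,[0.05,0.034,0],[-0.0025,-0.0053,0.01]],[0,[0,0,0],[0,0,0]],[0,[0,0,-0.08],[0,0,0]],[0,[0,0,-0.08],[0,0,0]],[0,[0,0,0],[0,0,0]]]'

```text
clock: 12.75
tool_pos: [0.4931, -0.2573, 0.1507]
orientation: [-179.7, -0.1, 90.7]
force: [0.1, -0.2, 1.0]
opening: 0.0873
```

send_rows --commands '[[0,[0.008,-0.007,-0.1],[0,0,-0.002]],[0,[0,0,-0.1],[0,0,0]],[0,[0,0,-0.08],[0,0,0]],[0,[0,0,0],[0,0,0]]]'

```text
clock: 13.15
tool_pos: [0.496, -0.2586, 0.0813]
orientation: [-179.6, -0.1, 90.3]
force: [0.6, 0.8, -1.0]
opening: 0.0877
```

send_rows --commands '[[0,[-0.004,0,-0.036],[0,0,0]],[0,[0,0,0],[0,0,0]],[1,[0,0,0],[0,0,0]],[1,[0,0,0],[0,0,0]],[1,[0,0,0],[0,0,0]],[1,[0,0,0],[0,0,0]],[1,[0,0,0],[0,0,0]],[1,[0,0,0],[0,0,0]],[1,[0,0,0],[0,0,0]],[1,[0,0,0],[0,0,0]],[1,[0,0,0],[0,0,0]],[1,[0,0,0],[0,0,0]]]'

```text
clock: 14.35
tool_pos: [0.4978, -0.2592, 0.0772]
orientation: [-180.0, -0.0, 90.4]
force: [-0.4, -0.1, 0.0]
opening: 0.0156
```

send_rows --commands '[[1,[0,0,0],[0,0,0]],[1,[0,0,0],[0,0,0]],[1,[0,0,0],[0,0,0]]]'

```text
clock: 14.65
tool_pos: [0.4978, -0.2591, 0.0772]
orientation: [-180.0, -0.0, 90.4]
force: [0.2, 0.2, -0.3]
opening: 0.0156
```

send_rows --commands '[[1,[0,-0.008,0],[0,0,0]],[1,[0,-0.008,0],[0,0,0]],[1,[0,0,0],[0,0,0]]]'

```text
clock: 14.95
tool_pos: [0.498, -0.2602, 0.0772]
orientation: [-180.0, -0.2, 90.4]
force: [-0.2, -1.2, 0.4]
opening: 0.0154
```

send_rows --commands '[[1,[0,-0.01,0],[0,0,0]]]'

```text
clock: 15.05
tool_pos: [0.4979, -0.261, 0.0771]
orientation: [180.0, -0.4, 90.4]
force: [-0.4, 20.7, 7.7]
opening: 0.0154
```

send_rows --commands '[[1,[0,-0.01,0],[0,0,0]]]'

```text
clock: 15.15
tool_pos: [0.498, -0.2611, 0.077]
orientation: [180.0, -0.6, 90.3]
force: [-1.0, 22.8, 9.6]
opening: 0.0152
```

send_rows --commands '[[1,[0,0.02,0],[0,0.001,0]],[1,[0,0.02,0],[0,0,0]],[1,[0,0.02,0],[0,0,0]],[1,[0,0.02,0],[0,0,0]],[1,[0,0.01,0],[0,0,0]]]'

```text
clock: 15.65
tool_pos: [0.4969, -0.2385, 0.0771]
orientation: [-179.6, -0.5, 90.3]
force: [-0.7, -1.4, 0.8]
opening: 0.0155
```

send_rows --commands '[[1,[0,0.012,0],[0,0,0]]]'

```text
clock: 15.75
tool_pos: [0.4972, -0.2354, 0.0772]
orientation: [-179.6, -0.5, 90.3]
force: [0.9, -2.3, 0.1]
opening: 0.015
```

send_rows --commands '[[1,[0,0.01,0],[0,0,0]],[1,[0,0,0],[0,0,0]]]'

```text
clock: 15.95
tool_pos: [0.4976, -0.2324, 0.0771]
orientation: [-179.6, -0.5, 90.4]
force: [-1.1, -0.8, 0.7]
opening: 0.0153
```

send_rows --commands '[[1,[0,-0.02,0],[0,0,0]],[1,[0,-0.024,0],[0,0,0]],[1,[0,-0.024,0],[0,0,0]],[1,[0,-0.024,0],[0,0,0]],[1,[0,-0.016,0],[0,0,0]],[1,[0,-0.01,0],[0,0,0]]]'

```text
clock: 16.55
tool_pos: [0.4979, -0.2614, 0.077]
orientation: [-179.7, -0.8, 90.3]
force: [-1.6, 31.6, 14.2]
opening: 0.0153
```

```bash
python3 - <<'E'
from h import *
import pickle
s=snapshot("side");cv2.imwrite("pics/s7.png",cv2.resize(s["color"][100:240,270:420],None,fx=4,fy=4,interpolation=cv2.INTER_CUBIC))
C=cloud(s);Z=C[...,2]
k=(abs(C[...,0]-.535)<.055)&(C[...,1]>-.155)&(C[...,1]<-.1)&(Z>.039)&(Z<.047)&(s["color"].max(2)<260)
print(np.nanpercentile(C[k],[5,50,95],axis=0),k.sum())
E
```

```text
[[ 0.49465042 -0.15434387  0.0394092 ]
 [ 0.53533606 -0.13325843  0.04210507]
 [ 0.57320179 -0.10744051  0.04445164]] 175
```

View pics/s7.png

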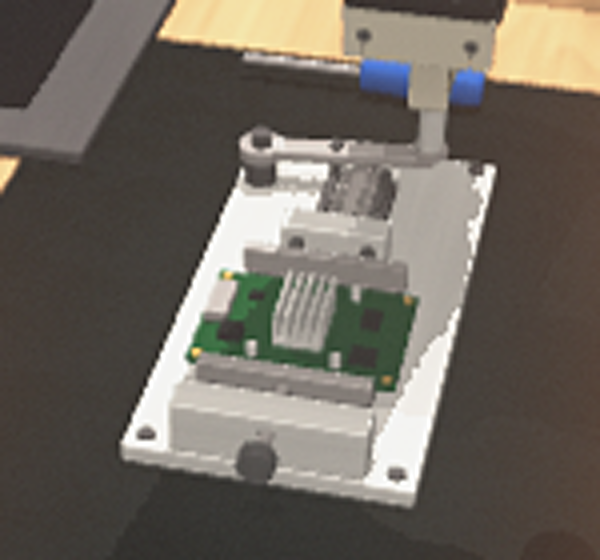

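The spring jaw has advanced one tooth, to side y ≈ -133 mm from -139 mm, and it holds. On to stroke 2.

send_rows --commands '[[1,[0,0.02,0],[0,0.001,0]],[1,[0,0.02,0],[0,0,0]],[1,[0,0.02,0],[0,0,0]],[1,[0,0.02,0],[0,0,0]],[1,[0,0.012,0],[0,0,0]],[1,[0,0.01,0],[0,0,0]]]'

```text
clock: 17.2
tool_pos: [0.4971, -0.2359, 0.0771]
orientation: [-179.3, -0.7, 90.2]
force: [-1.4, -2.7, 0.8]
opening: 0.0154
```

send_rows --commands '[[1,[0,0.01,0],[0,0,0]],[1,[0,0,0],[0,0,0]]]'

```text
clock: 17.4
tool_pos: [0.4974, -0.2329, 0.0771]
orientation: [-179.3, -0.7, 90.2]
force: [-1.3, 0.5, 0.9]
opening: 0.0152
```

send_rows --commands '[[1,[0,-0.02,0],[0,0,0]],[1,[0,-0.024,0],[0,0,0]],[1,[0,-0.024,0],[0,0,0]],[1,[0,-0.024,0],[0,0,0]],[1,[0,-0.014,0],[0,0,0]],[1,[0,-0.004,0],[0,0,0]]]'

```text
clock: 18.0
tool_pos: [0.4979, -0.2608, 0.077]
orientation: [-179.3, -0.9, 90.2]
force: [-1.0, 19.0, 7.8]
opening: 0.0153
```

send_rows --commands '[[1,[0,0.02,0],[0,0.001,0]],[1,[0,0.02,0],[0,0,0]],[1,[0,0.02,0],[0,0,0]]]'

```text
clock: 18.3
tool_pos: [0.4967, -0.2469, 0.0771]
orientation: [-178.8, -0.9, 90.1]
force: [-3.3, -2.1, 1.7]
opening: 0.0154
```

send_rows --commands '[[1,[0,0.02,0],[0,0,0]]]'

```text
clock: 18.4
tool_pos: [0.4966, -0.2419, 0.0771]
orientation: [-178.9, -0.8, 90.1]
force: [-2.2, -1.3, 0.5]
opening: 0.0155
```

send_rows --commands '[[1,[0,0.012,0],[0,0,0]],[1,[0,0.01,0],[0,0,0]]]'

```text
clock: 18.6
tool_pos: [0.497, -0.2357, 0.0771]
orientation: [-178.9, -0.8, 90.1]
force: [-1.3, -2.2, 1.3]
opening: 0.0156
```

send_rows --commands '[[1,[0,0.006,0],[0,0,0]]]'

```text
clock: 18.7
tool_pos: [0.4973, -0.2339, 0.0771]
orientation: [-178.9, -0.8, 90.1]
force: [-1.6, -1.2, 0.7]
opening: 0.0149
```

send_rows --commands '[[1,[0,0.005,0],[0,-0.001,0]],[1,[0,0,0],[0,-0.001,0]]]'

```text
clock: 18.9
tool_pos: [0.4976, -0.2324, 0.0771]
orientation: [-179.7, -0.8, 90.2]
force: [-1.1, -1.1, 1.4]
opening: 0.0153
```

send_rows --commands '[[1,[0,-0.02,0],[0,-0.001,0]],[1,[0,-0.024,0],[0,0,0]],[1,[0,-0.024,0],[0,0,0]],[1,[0,-0.024,0],[0,0,0]],[1,[0,-0.014,0],[0,0,0]],[1,[0,-0.004,0],[0,0,0]]]'

```text
clock: 19.5
tool_pos: [0.498, -0.2607, 0.077]
orientation: [179.8, -1.0, 90.1]
force: [-1.7, 15.3, 8.5]
opening: 0.0153
```

```bash
python3 - <<'E'
from h import *
import pickle
s=snapshot("side");cv2.imwrite("pics/s8.png",cv2.resize(s["color"][100:240,270:420],None,fx=4,fy=4,interpolation=cv2.INTER_CUBIC))
E
```

```text
(no output)
```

View pics/s8.png

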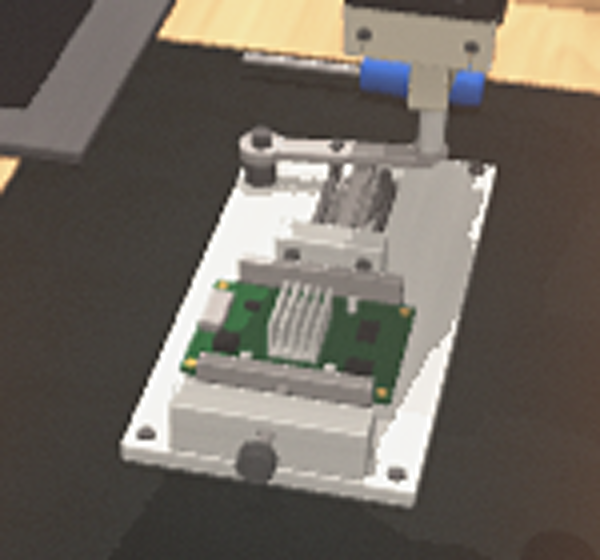

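Board still flat and three teeth taken. No jaw load yet: the handle felt only 1–2 N at the stroke end. Stroke 4, feeling as I go.

send_rows --commands '[[1,[0,0.02,0],[0,0,0]],[1,[0,0.02,0],[0,0,0]]]'

```text
clock: 19.75
tool_pos: [0.4971, -0.2511, 0.0771]
orientation: [179.9, -1.0, 90.1]
force: [-2.6, -1.2, 2.3]
opening: 0.0154
```

send_rows --commands '[[1,[0,0.014,0],[0,0,0]]]'

```text
clock: 19.85
tool_pos: [0.4969, -0.2477, 0.0771]
orientation: [180.0, -0.9, 90.1]
force: [-1.9, -3.1, 0.9]
opening: 0.0151
```

send_rows --commands '[[1,[0,0.014,0],[0,0,0]]]'

```text
clock: 19.95
tool_pos: [0.4969, -0.2443, 0.0771]
orientation: [180.0, -0.9, 90.1]
force: [-1.5, -3.9, 1.1]
opening: 0.0153
```

send_rows --commands '[[1,[0,0.014,0],[0,0,0]]]'

```text
clock: 20.05
tool_pos: [0.497, -0.2409, 0.0771]
orientation: [179.9, -0.9, 90.1]
force: [-1.0, -4.0, -0.3]
opening: 0.0155
```

send_rows --commands '[[1,[0,0.01,0],[0,0,0]]]'

```text
clock: 20.15
tool_pos: [0.4971, -0.2384, 0.0771]
orientation: [179.9, -0.8, 90.1]
force: [-0.1, -5.1, -0.8]
opening: 0.015
```

send_rows --commands '[[1,[0,0.01,0],[0,0,0]]]'

```text
clock: 20.25
tool_pos: [0.4972, -0.2361, 0.0771]
orientation: [179.9, -0.8, 90.1]
force: [-0.5, -6.7, -1.2]
opening: 0.0157
```

send_rows --commands '[[1,[0,0.009,0],[0,0,0]]]'

```text
clock: 20.35
tool_pos: [0.4975, -0.2341, 0.0771]
orientation: [179.9, -0.8, 90.1]
force: [0.6, -8.0, -1.3]
opening: 0.0151
```

```bash
cat > avg.py <<'E'
from h import *
F=[];P=[]
for i in range(4):
    snapshot("wrist");o=sensors.get_obs();F.append(o["force"]);P.append(o["tool_pos"])
F=np.array(F);P=np.array(P);print(F.round(1)[:,1],F.mean(0).round(2),P.mean(0).round(4),"theta",(.15+np.arcsin((P.mean(0)[1]+.2454)/.1)).round(3),o["clock"])
E
python3 avg.py
```

```text
[-5.4 -5.8 -6.2 -6.1] [-0.78 -5.87 -0.37] [ 0.4975 -0.234   0.0771] theta 0.264 20.55
```

send_rows --commands '[[1,[0,0.007,0],[0,0,0]]]'

```text
clock: 20.65
tool_pos: [0.4976, -0.2328, 0.0771]
orientation: [179.9, -0.7, 90.1]
force: [-1.5, -6.9, -0.2]
opening: 0.0154
```

```bash
python3 avg.py
```

```text
[-6.8 -7.1 -7.  -5.9] [-0.88 -6.69 -0.41] [ 0.4976 -0.2327  0.0771] theta 0.277 20.85
```

send_rows --commands '[[1,[0,-0.02,0],[0,0,0]],[1,[0,-0.024,0],[0,0,0]]]'

```text
clock: 21.05
tool_pos: [0.4969, -0.2435, 0.0771]
orientation: [180.0, -0.8, 90.2]
force: [-3.0, 1.8, 3.4]
opening: 0.0155
```

```bash
python3 avg.py
```

```text
[ 0.1 -0.2 -0.2 -1.3] [-3.42 -0.41  4.23] [ 0.497  -0.2438  0.0771] theta 0.166 21.25
```

send_rows --commands '[[1,[0,-0.024,0],[0,0,0]],[1,[0,-0.024,0],[0,0,0]],[1,[0,-0.014,0],[0,0,0]],[1,[0,-0.004,0],[0,0,0]]]'

```text
clock: 21.65
tool_pos: [0.4981, -0.2604, 0.0771]
orientation: [179.9, -0.8, 90.2]
force: [-2.1, 6.5, 5.3]
opening: 0.0154
```

Tooth 4 holds: the lever was free at mid-return. From the static reads it stays at about 4–7 N, well below 16 N, so one more tooth (about +14 N) is needed. I'll take it slowly, measuring along the way.

send_rows --commands '[[1,[0,0.018,0],[0,0,0]],[1,[0,0.016,0],[0,0,0]]]'

```text
clock: 21.85
tool_pos: [0.4973, -0.2527, 0.0771]
orientation: [179.9, -0.8, 90.1]
force: [-4.2, -3.6, 2.2]
opening: 0.0154
```

```bash
python3 avg.py
```

```text
[-2.5 -3.7 -2.8 -2.7] [-3.18 -2.95  3.87] [ 0.4973 -0.2525  0.0771] theta 0.079 22.05
```

send_rows --commands '[[1,[0,0.016,0],[0,0,0]]]'

```text
clock: 22.15
tool_pos: [0.4971, -0.2493, 0.0771]
orientation: [180.0, -0.7, 90.1]
force: [-3.2, -8.2, 0.7]
opening: 0.015
```

```bash
python3 avg.py
```

```text
[-4.7 -4.5 -5.7 -5.4] [-3.67 -5.07  2.39] [ 0.4971 -0.249   0.0771] theta 0.114 22.35
```

send_rows --commands '[[1,[0,0.016,0],[0,0,0]]]'

```text
clock: 22.45
tool_pos: [0.497, -0.246, 0.0771]
orientation: [180.0, -0.7, 90.2]
force: [-2.6, -8.6, 0.9]
opening: 0.0155
```

```bash
python3 avg.py
```

```text
[-6.2 -6.5 -6.4 -5.6] [-3.38 -6.16  1.53] [ 0.497  -0.2457  0.0771] theta 0.147 22.65
```

send_rows --commands '[[1,[0,0.018,0],[0,0,0]],[1,[0,0.014,0],[0,0,0]]]'

```text
clock: 22.85
tool_pos: [0.4971, -0.2401, 0.0771]
orientation: [180.0, -0.5, 90.2]
force: [-2.5, -10.7, -0.3]
opening: 0.0152
```

send_rows --commands '[[1,[0,0.012,0],[0,0,0]]]'

```text
clock: 22.95
tool_pos: [0.4971, -0.2383, 0.0771]
orientation: [180.0, -0.4, 90.2]
force: [-2.5, -11.5, -0.9]
opening: 0.0154
```

send_rows --commands '[[1,[0,0.01,0],[0,0,0]]]'

```text
clock: 23.05
tool_pos: [0.4972, -0.2371, 0.0771]
orientation: [180.0, -0.3, 90.2]
force: [-2.6, -10.3, -0.4]
opening: 0.015
```

```bash
python3 avg.py
```

```text
[-10.1 -10.2 -10.5  -9.2] [ -2.06 -10.02  -0.34] [ 0.4972 -0.2369  0.0771] theta 0.235 23.25
```

send_rows --commands '[[1,[0,0.012,0],[0,0,0]],[1,[0,0.012,0],[0,0,0]]]'

```text
clock: 23.45
tool_pos: [0.4975, -0.234, 0.0771]
orientation: [179.9, -0.1, 90.2]
force: [-2.0, -13.1, -1.7]
opening: 0.0156
```

```bash
python3 avg.py
```

```text
[-12.3 -11.4 -12.2 -12.5] [ -1.72 -12.12  -0.73] [ 0.4975 -0.2338  0.0771] theta 0.266 23.65
```

send_rows --commands '[[1,[0,0.004,0],[0,0,0]]]'

```text
clock: 23.75
tool_pos: [0.4975, -0.2342, 0.0771]
orientation: [180.0, -0.1, 90.2]
force: [-2.9, -10.4, 0.6]
opening: 0.0157
```

send_rows --commands '[[1,[0,-0.016,0],[0,0,0]],[1,[0,-0.016,0],[0,0,0]]]'

```text
clock: 23.95
tool_pos: [0.4969, -0.243, 0.077]
orientation: [-180.0, -0.0, 90.2]
force: [-2.7, 1.9, 5.5]
opening: 0.0154
```

```bash
python3 avg.py
```

```text
[-0.6 -0.1  0.3 -0. ] [-3.38 -0.11  4.84] [ 0.497 -0.243  0.077] theta 0.174 24.15
```

It latched: no handle force at θ = 0.17. I'll go to the back stop and feel the load again gently, well short of another tooth.

send_rows --commands '[[1,[0,-0.024,0],[0,0,0]],[1,[0,-0.024,0],[0,0,0]],[1,[0,-0.014,0],[0,0,0]],[1,[0,-0.006,0],[0,0,0]]]'

```text
clock: 24.55
tool_pos: [0.498, -0.2601, 0.0771]
orientation: [179.9, -0.1, 90.2]
force: [-1.9, 1.1, 3.7]
opening: 0.0152
```

send_rows --commands '[[1,[0,0.018,0],[0,0,0]],[1,[0,0.016,0],[0,0,0]]]'

```text
clock: 24.75
tool_pos: [0.4973, -0.2528, 0.0771]
orientation: [180.0, -0.1, 90.1]
force: [-2.6, -9.2, 1.3]
opening: 0.0154
```

```bash
python3 avg.py
```

```text
[-5.1 -6.  -5.5 -4.9] [-3.05 -5.38  2.4 ] [ 0.4973 -0.2528  0.0771] theta 0.076 24.95
```

send_rows --commands '[[1,[0,0.012,0],[0,0,0]]]'

```text
clock: 25.05
tool_pos: [0.4971, -0.251, 0.0771]
orientation: [180.0, 0.0, 90.1]
force: [-2.6, -11.7, -2.2]
opening: 0.0154
```

```bash
python3 avg.py
```

```text
[-10.   -9.6  -9.2  -9.2] [-2.17 -9.48  0.23] [ 0.4971 -0.251   0.0771] theta 0.094 25.25
```

The held force is about 16–19 N, so I stop pumping. I'll return the handle, let go and raise the tool.

send_rows --commands '[[1,[0,-0.02,0],[0,0,0]],[1,[0,-0.014,0],[0,0,0]],[1,[0,0,0],[0,0,0]],[0,[0,0,0],[0,0,0]],[0,[0,0,0],[0,0,0]],[0,[0,0,0],[0,0,0]],[0,[0,0,0],[0,0,0]],[0,[0,0,0],[0,0,0]],[0,[0,0,0],[0,0,0]],[0,[0,0,0],[0,0,0]],[0,[0,0,0],[0,0,0]]]'

```text
clock: 26.35
tool_pos: [0.4988, -0.2591, 0.0766]
orientation: [179.8, 0.0, 90.1]
force: [0.1, 0.2, -1.2]
opening: 0.0738
```

send_rows --commands '[[0,[0,0,0.04],[0,0,0]],[0,[0,0,0.1],[0,0,0]],[0,[0,0,0.14],[0,0,0]],[0,[0,0,0.14],[0,0,0]],[0,[0,0,0.14],[0,0,0]],[0,[0,-0.12,0.06],[0,0,0]],[0,[0,-0.12,0],[0,0,0]],[0,[0,-0.12,0],[0,0,0]],[0,[0,0,0],[0,0,0]]]'

```text
clock: 27.25
tool_pos: [0.4975, -0.3518, 0.2464]
orientation: [179.6, 0.2, 90.3]
force: [0.0, 1.7, -0.2]
opening: 0.0874
```

```bash
python3 - <<'E'
from h import *
s=snapshot("side");cv2.imwrite("pics/s9.png",s["color"]);cv2.imwrite("pics/s9z.png",cv2.resize(s["color"][100:240,270:420],None,fx=4,fy=4,interpolation=cv2.INTER_CUBIC))
c=snapshot("scene");cv2.imwrite("pics/c9.png",c["color"])
o=sensors.get_obs();print(o["tool_pos"],o["clock"],o["opening"],o["force"])
E
```

```text
[ 0.49731846 -0.34967878  0.24607716] 27.35 0.08735033669644794 [-0.33079084 -0.37899705  0.12692766]
```

View pics/s9.png

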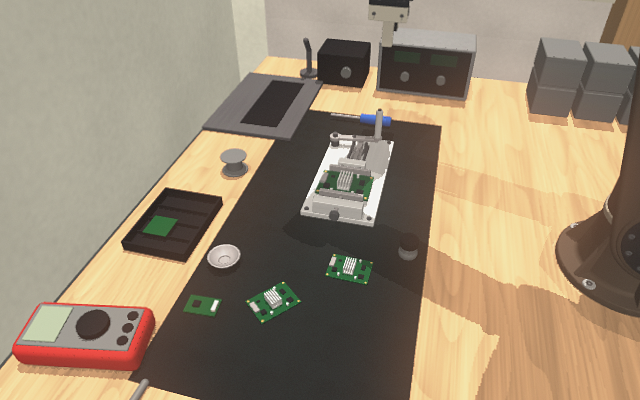

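View pics/s9z.png

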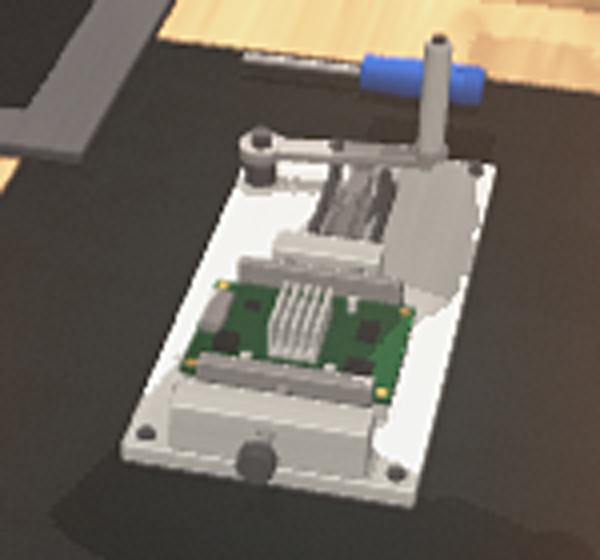

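View pics/c9.png

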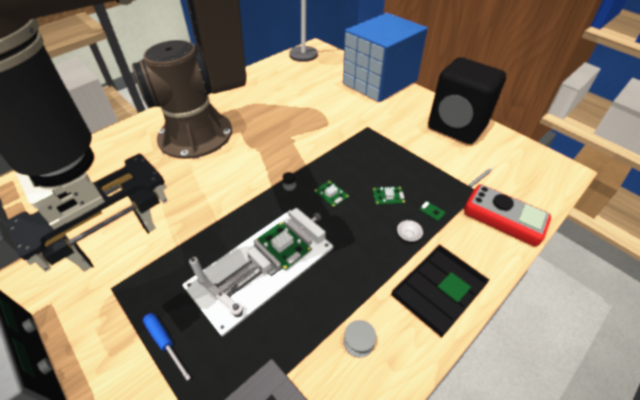

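```bash
python3 -c "
from plant import order
print(order.close_job())"
```

```text
the job is handed in; nothing more can be done
None
```

The board is clamped flat in the board clamp, and I handed the job in at about 27 s. I laid the largest heat-sink board (110.6 x 82.4 mm measured) on the bed, about 10 mm from each jaw. I then pumped five full strokes.

- **Clamping force:** with only the load-dependent friction (0 to 1.5 N) unknown, the handle readings put about 4–7 N on the board after stroke 4. After stroke 5 they put about 16–19 N. That fits the 16 N asked for but may be slightly over; I could not measure it more closely.
- **Latch:** the lever was free on the way back after strokes 4 and 5, so both teeth held.
- **Final pictures:** the board lies flat between the jaws, the handle is free near its back stop, and the gripper is open and clear. The pot, dish and small boards appear not to have moved, judged by eye.
- **Off-plan readings:**
  - Seating the board pressed it down with about 33 N for a moment before I eased off.
  - The handle's back stop was pushed with up to about 32 N.
  - The wrist and side cameras disagreed by 3–4 mm on where the spring jaw stood. The wrist value matched where the handle met its back stop.

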